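# Set the mount cutter's measuring stop

### The job

Set the mount cutter's sliding stop: with the fingertips press down its yellow middle pad to free the brake and, keeping the pad pressed, push the black slider along the rail until it is fully home against the red stop (not the grey one). Then let go of the pad, so that the brake bites and the slider stays there, and move clear. Never force the slider along with its brake on, and leave the tape measure, knife and sanding block where they are: nothing is to be picked up.

Things in the scene. Friction and masses are not known exactly. Their poses are not given: they have to be found in the camera images.
- rail: Mount cutter, fixed to the table: a grey baseboard (250 x 540 mm, 12 mm thick, green cutting mat on it) with a straight slotted aluminium rail (50 mm wide, its top 32 mm above the table). Origin: on the table plane under the middle of the rail. Its y axis runs along the rail, its x axis across it towards the mat; turned by up to 0.3 rad.
- carriage: The black slider. Origin: on the rail's axis, at the middle of the slider's underside, 33 mm above the table; axes as the rail's. It is 90 mm long (along the rail), 96 mm wide, captive on the rail. At each of its ends stands a cross lug 16 mm thick, top 59 mm above the table; the pad lies sunk between them, in a gap 58 mm long, flanked by low cheeks (top 43 mm). With the brake on it resists 11 to 18 N; off, it slides with about 1 N and some drag.
- pad (a joint): How far the yellow pad is pressed, m: 0 at rest (brake on), at most 0.005 (bottomed). It sinks straight down against a spring: 12 N to start, 14 N at the bottom. The brake is off from 1 mm and the pad springs up by itself when released.
- pad_top (a point): Middle of the pad's top face: a flat yellow pad 46 mm across the rail by 54 mm along it, in the middle of the slider, 50 mm above the table at rest; moves with the pad. A fingertip pressed on it carries the slider by friction; if it slips it meets a lug 9 mm above the resting pad.
- red_stop_mid (a point): Middle of the red stop, a fixed block clamped on the rail: 60 mm across, 30 mm along the rail, its top 57 mm above the table with a red knob of 22 mm diameter up to 69 mm; point on the rail's axis, 46 mm above the table. It is at either end of the rail. The slider touches it when their middles are 60 mm apart.
- grey_stop_mid (a point): The same point of the grey stop, alike but for its colour, at the other end of the rail. Not the one wanted.
- tape_mid (a point): Centre of a loose blue tape measure lying on the mat, 60 x 66 x 30 mm high. Leave alone.
- knife_mid (a point): Centre of a loose orange craft knife lying on the mat roughly along the rail, 19 x 140 x 14 mm high plus its tip. Leave alone.
- sander_mid (a point): Centre of a loose cork sanding block on the mat, 45 x 90 x 32 mm high. Leave alone.

How it is judged:
By the outcome, as a careful person would: the job done as asked, in the order asked, and still so for the second after the job is handed in, with the robot touching nothing.
It also fails if it takes over 35 s, if anything falls off the work surface, if the arm or the gripper's body presses on something with over 40 N, if the wrist force passes 120 N, or if a joint passes its speed limit or range.

### The arm

A 6-joint arm with a two-finger parallel gripper is mounted at the origin on the work surface. World frame = base frame: x ahead of the robot, y to its left, z up, the work surface at z = 0. Lengths are in m, angles in rad, forces in N, time in s.
With the tool pointing down it reaches from about 0.325 to 0.9 m from the base axis. Payload 6.1 kg.
Tool frame: the origin (TCP) lies at the very end of the fingers, on their centre line; the grasp point (between the pads) lies 19 mm behind it; z points along the fingers, y is the direction in which the jaws open and shut (so a half turn about z gives the same grasp; the last joint's range is limited). The gripper opens to 85 mm and grips with 20 to 120 N. Pads are 22 mm wide; open, the fingers measure 114 mm over their backs; the gripper's body (76 mm by 85 mm) begins 54 mm behind the grasp point. The pads swing forward as they close: fully open they stand 13 mm farther back than shut.
Start: joints at [-1.38, 0.22, 1.526, -0, 1.395, -0.126], TCP at [0.195, -0.594, 0.231] pointing down, gripper open.
Joint ranges: [-2.98, 2.98], [-0.91, 2.08], [0.09, 2.57], [-1.24, 4.39], [0.2, 2.65], [-2.68, 2.68]. Speed limits (rad/s): [2.57, 2.57, 3.01, 3.14, 3.14, 3.14].

### API

Orientations are given as a rotation vector (axis times angle).
In Python, from bench import robot gives the robot as it stands.
- The arm moves only by the tool play_rows, never from a script. Its argument "deltas" is a list of rows, each an object with "delta_pos": the shift along the world's x, y, z in mm, a list of three; "twist": the turn, a rotation vector about the world's x, y, z in degrees, a list of three; "hand": the gripper command: -1 is shut, 1 is fully open, values between are in proportion. In form: [{"delta_pos": [dx, dy, dz], "twist": [wx, wy, wz], "hand": hand}, ...]. A call has 1 to 20 rows; each row is the pose to reach, as a shift and turn from the pose commanded when the call began; what a row does not reach only later rows make up. A row lasts 1/12 s, in which the tool goes at most 41.7 mm and 7.16 degrees, less where a joint would pass 70% of its speed; a pose out of reach is approached as far as the arm can. A call with a gripper value outside its range is refused whole. The fingers move at their own pace and stop on an object; "grip_force" is the grip in N (left out, the last holds). Time passes only in rows, so rows that repeat a pose let the fingers close. It gives the time, the measured TCP pose, the force and the opening at its end, in the units of the state.
- robot.state(): the state, without advancing time (a new reading comes with each control period).
- robot.capture(name): name is "scene" or "top"; returns the picture (480x640x3 uint8, red, green, blue); there is no depth.
- robot.camera_model(name): a dict with "K" (3x3 intrinsics, pixels), "R" (3x3) and "t" (3): a world point X has camera coordinates R X + t. Camera axes: x right, y down, z forward; pixel columns grow to the right and rows downward; lengths in m; the calibration is good to about 2 mm. A picture is of the moment at which its call begins. camera_model takes no time and is no camera call.
- robot.hand_in(): hands the job in, once; it reports no verdict.
The state is a dict: "clock": time; "q": joint angles; "joint_velocities": joint speeds; "joint_torque": joint torques, N m; "position": TCP position; "ee_rot": TCP orientation; "contact_force": force on the tool from outside, world axes, zero at the start; "torque": the same for the moment, N m; "finger_gap": opening from 0.0 (shut) to 1.0 (fully open).
Only numpy, scipy, OpenCV 4.12 (cv2) and the standard library are available. Lean on these libraries where they do the work, as an engineer would, in place of code of your own. Each camera call takes 0.05 s, during which the arm holds its last target. There are 200 camera calls.

## Working session

There is one attempt and no reset: what is moved stays moved. The work goes in short steps, Python scripts to look and compute and a tool call to move; the robot and the scene stay as the last step left them, time stands still between calls to the robot, and variables do not carry over. Pictures are saved under pics/ and viewed, about 8 in all and at most 12, crops included, and the job is handed in when it is done.

Besides the shell and the picture viewer there is one more tool, called by a JSON object that holds its "op" and its "data". play_rows: Moves the arm, as the interface text tells. Its arguments: {"type":"object","properties":{"deltas":{"type":"array"},"grip_force":{"type":"number"}},"required":["deltas"]}

```bash
mkdir -p pics; ls; python3 - <<'E'
from bench import robot
import cv2
s=robot.state();print(s)
for n in("scene","top"):
    cv2.imwrite(f"pics/{n}0.png",robot.capture(n)[:,:,::-1]);c=robot.camera_model(n);print(n,c)
E
```

```text
pics
{'clock': 0.0, 'q': array([-1.38009885e+00,  2.21230790e-01,  1.52758726e+00,  9.62515444e-06,
        1.39465709e+00, -1.26104118e-01]), 'joint_velocities': array([ 2.08864933e-03, -6.36727999e-04, -9.76736206e-04,  3.51024504e-06,
       -4.41275771e-04, -6.35802346e-05]), 'joint_torque': array([ 1.02968526e-03, -4.96897173e+01, -3.89390123e+01, -6.83769508e-05,
        1.12216108e-02, -2.67649693e-05]), 'position': array([ 0.19459192, -0.593326  ,  0.23020895]), 'ee_rot': array([-3.10040461e+00, -4.95252932e-01,  8.05612680e-05]), 'contact_force': array([-0.2827936 , -0.25670392, -0.19273001]), 'torque': array([ 0.01519649, -0.04015319, -0.02373747]), 'finger_gap': 1.0043981627474012}
scene {'K': array([[494.29229111,   0.        , 316.74220278],
       [  0.        , 494.29229111, 241.96570104],
       [  0.        ,   0.        ,   1.        ]]), 'R': array([[-0.07228745,  0.99733434, -0.00993668],
       [ 0.70001196,  0.04363556, -0.71279674],
       [-0.71046307, -0.05848205, -0.70130027]]), 't': array([ 0.06588602, -0.38487316,  1.1730002 ])}
top {'K': array([[488.35155684,   0.        , 331.05636889],
       [  0.        , 488.35155684, 242.39586303],
       [  0.        ,   0.        ,   1.        ]]), 'R': array([[-0.0144021 , -0.99989185,  0.00297781],
       [-0.99054051,  0.01386084, -0.13651877],
       [ 0.13646273, -0.00491579, -0.99063301]]), 't': array([0.01785571, 0.60953028, 0.84784819])}
```

View pics/top0.png

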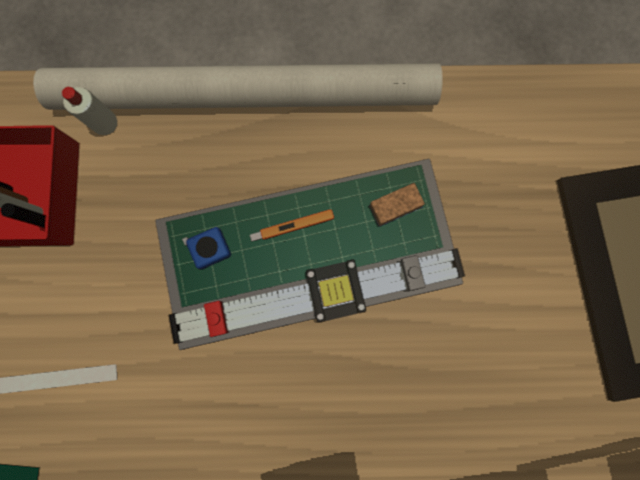

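View pics/scene0.png

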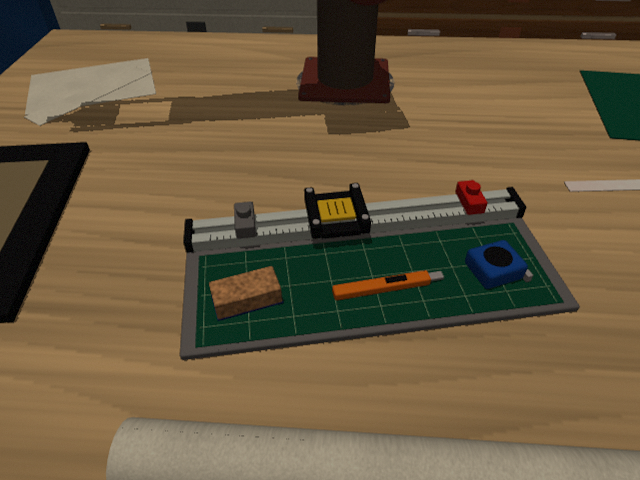

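The top view shows the yellow pad near (336,291), the red stop near (215,318) and the grey stop near (413,272). In the scene view the pad is near (337,209) and the red stop near (471,196). Next I'll measure them.

```bash
cat > h.py <<'E'
from bench import robot
import numpy as np, cv2
def ray(n,px,z):
    c=robot.camera_model(n);d=c["R"].T@np.linalg.solve(c["K"],[*px,1]);o=-c["R"].T@c["t"]
    return o+d*(z-o[2])/d[2]
def blob(im,roi,lo,hi):
    x0,y0,x1,y1=roi;h=cv2.cvtColor(im[y0:y1,x0:x1],cv2.COLOR_RGB2HSV)
    m=cv2.inRange(h,lo,hi);n,l,s,c=cv2.connectedComponentsWithStats(m)
    i=1+np.argmax(s[1:,4]);r=cv2.minAreaRect(np.argwhere(l==i)[:,::-1].astype(np.float32))
    return c[i]+[x0,y0],np.array(r[0])+[x0,y0],r[1:],s[i,4]
Y=((20,100,80),(35,255,255));R=((0,150,80),(8,255,255))
def look(tag,pz=.050):
    im={n:robot.capture(n) for n in("top","scene")}
    for n,roi in(("top",(150,240,480,350)),("scene",(180,170,540,240))):
        for k,co,z in(("pad",Y,pz),("red",R,.057)):
            try:
                b=blob(im[n],roi,*co);print(n,k,b,ray(n,b[0],z).round(4),ray(n,b[1],z).round(4))
            except Exception as e:print(n,k,e)
    for n in im: cv2.imwrite(f"pics/{n}{tag}.png",im[n][:,:,::-1])
E
python3 - <<'E'
from h import *
look("1")
print("grey",ray("top",(412,274),.057))
for p in((172,316),(180,342),(454,250),(463,278)):print("cap",ray("top",p,.035))
im=cv2.imread("pics/top1.png")[235:355,160:480]
cv2.imwrite("pics/c1.png",cv2.resize(im,None,fx=2.5,fy=2.5,interpolation=cv2.INTER_CUBIC))
E
```

```text
top pad (array([335.66751269, 290.36928934]), array([335.44120789, 290.26470947]), ((25.46623992919922, 31.28709602355957), 75.96376037597656), np.int32(788)) [0.5223 0.0023 0.05  ] [0.5224 0.0027 0.05  ]
top red (array([214.92307692, 318.31684982]), array([214.86538696, 318.32691956]), ((33.535858154296875, 16.473756790161133), 78.69007110595703), np.int32(546)) [0.4763 0.2146 0.057 ] [0.4762 0.2147 0.057 ]
scene pad (array([335.86167147, 208.58213256]), array([336.02972412, 208.79702759]), ((21.293794631958008, 36.71687316894531), 84.2894058227539), np.int32(694)) [0.5269 0.0022 0.05  ] [0.5274 0.0025 0.05  ]
scene red (array([472.04020101, 192.13819095]), array([472.93078613, 191.75383759]), ((32.497100830078125, 18.977312088012695), 60.2551155090332), np.int32(398)) [0.4825 0.2145 0.057 ] [0.4814 0.216  0.057 ]
grey [ 0.54898432 -0.13359214  0.057     ]
cap [0.48117975 0.29682519 0.035     ]
cap [0.43508235 0.28119245 0.035     ]
cap [ 0.59343249 -0.21598359  0.035     ]
cap [ 0.54193232 -0.22986132  0.035     ]
```

View pics/c1.png

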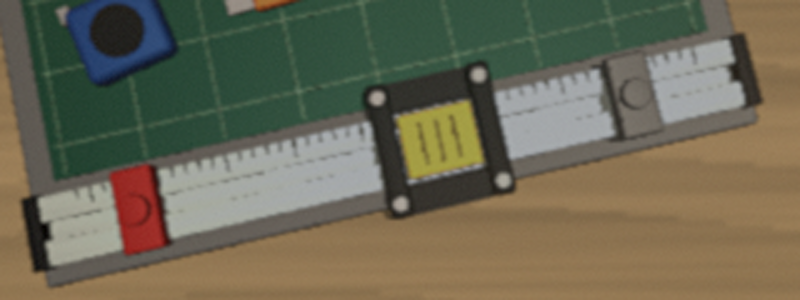

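Pad at (0.523, 0.002), red stop at (0.477, 0.214), rail turned 0.212 rad. The travel to the stop is about 157 mm, or (-33, +153.5) mm. I'll move above the pad, fingers shut, jaw axis along the rail.

{"op": "play_rows", "data": {"deltas": [{"delta_pos":[328,595,-60],"twist":[0,0,-6],"hand":-1},{"delta_pos":[328,595,-60],"twist":[0,0,-6],"hand":-1},{"delta_pos":[328,595,-60],"twist":[0,0,-6],"hand":-1},{"delta_pos":[328,595,-60],"twist":[0,0,-6],"hand":-1},{"delta_pos":[328,595,-60],"twist":[0,0,-6],"hand":-1},{"delta_pos":[328,595,-60],"twist":[0,0,-6],"hand":-1},{"delta_pos":[328,595,-60],"twist":[0,0,-6],"hand":-1},{"delta_pos":[328,595,-60],"twist":[0,0,-6],"hand":-1},{"delta_pos":[328,595,-60],"twist":[0,0,-6],"hand":-1},{"delta_pos":[328,595,-60],"twist":[0,0,-6],"hand":-1},{"delta_pos":[328,595,-60],"twist":[0,0,-6],"hand":-1},{"delta_pos":[328,595,-60],"twist":[0,0,-6],"hand":-1},{"delta_pos":[328,595,-60],"twist":[0,0,-6],"hand":-1},{"delta_pos":[328,595,-60],"twist":[0,0,-6],"hand":-1},{"delta_pos":[328,595,-60],"twist":[0,0,-6],"hand":-1},{"delta_pos":[328,595,-60],"twist":[0,0,-6],"hand":-1},{"delta_pos":[328,595,-140],"twist":[0,0,-6],"hand":-1},{"delta_pos":[328,595,-140],"twist":[0,0,-6],"hand":-1},{"delta_pos":[328,595,-140],"twist":[0,0,-6],"hand":-1},{"delta_pos":[328,595,-140],"twist":[0,0,-6],"hand":-1}]}}

```text
clock: 1.87
position: [0.5201, 0.0019, 0.0888]
ee_rot: [-3.122, -0.334, 0.011]
contact_force: [-0.2, 0.2, 0.4]
finger_gap: 0.0
```

```bash
python3 - <<'E'
from h import *
look("2");s=robot.state();print(s["clock"],s["position"],s["ee_rot"],s["contact_force"])
im=cv2.imread("pics/scene2.png")[120:270,220:420]
cv2.imwrite("pics/c2.png",cv2.resize(im,None,fx=4,fy=4,interpolation=cv2.INTER_CUBIC))
E
```

```text
top pad attempt to get argmax of an empty sequence
top red (array([215.03610108, 318.33935018]), array([214.96154022, 318.30769348]), ((33.53585433959961, 16.66986846923828), 78.69007110595703), np.int32(554)) [0.4762 0.2144 0.057 ] [0.4763 0.2145 0.057 ]
scene pad (array([335.72370487, 209.41915228]), array([335.68032837, 209.48360825]), ((22.09071922302246, 36.03322219848633), 84.80557250976562), np.int32(637)) [0.5289 0.0021 0.05  ] [0.5291 0.0021 0.05  ]
scene red (array([471.9513382 , 192.26034063]), array([472.86761475, 191.77942276]), ((32.756229400634766, 19.207841873168945), 59.036251068115234), np.int32(411)) [0.4828 0.2143 0.057 ] [0.4815 0.2159 0.057 ]
1.9667 [5.23790950e-01 4.60721092e-04 9.31562739e-02] [3.12329407 0.33182197 0.00336686] [0.23292641 0.41233024 0.83084603]
```

View pics/c2.png

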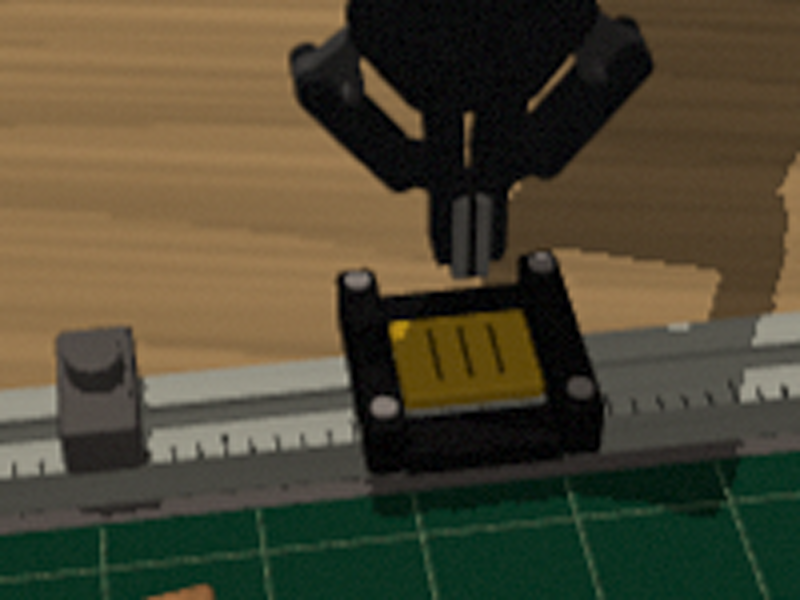

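The fingers are shut and stand over the pad, which is at crop pixel (465,360), clear of both lugs. I'll press down now.

{"op": "play_rows", "data": {"deltas": [{"delta_pos":[0,0,-20],"twist":[0,0,0],"hand":-1},{"delta_pos":[0,0,-32],"twist":[0,0,0],"hand":-1},{"delta_pos":[0,0,-38],"twist":[0,0,0],"hand":-1},{"delta_pos":[0,0,-41],"twist":[0,0,0],"hand":-1},{"delta_pos":[0,0,-43],"twist":[0,0,0],"hand":-1},{"delta_pos":[0,0,-45],"twist":[0,0,0],"hand":-1},{"delta_pos":[0,0,-45],"twist":[0,0,0],"hand":-1},{"delta_pos":[0,0,-45],"twist":[0,0,0],"hand":-1},{"delta_pos":[0,0,-45],"twist":[0,0,0],"hand":-1}]}}

```text
clock: 2.72
position: [0.5229, 0.0006, 0.0484]
ee_rot: [3.123, 0.332, -0.0]
contact_force: [-7.5, -1.4, 11.5]
finger_gap: 0.001
```

{"op": "play_rows", "data": {"deltas": [{"delta_pos":[0,0,-2],"twist":[0,0,0],"hand":-1},{"delta_pos":[0,0,-3],"twist":[0,0,0],"hand":-1},{"delta_pos":[0,0,-3],"twist":[0,0,0],"hand":-1},{"delta_pos":[0,0,-3],"twist":[0,0,0],"hand":-1}]}}

```text
clock: 3.05
position: [0.523, 0.0005, 0.0456]
ee_rot: [3.123, 0.332, -0.0]
contact_force: [-6.6, -0.4, 12.9]
finger_gap: -0.0
```

The pad is pressed about 4.4 mm, short of bottoming, so the brake is off. I'll slide it 30 mm as a first check.

{"op": "play_rows", "data": {"deltas": [{"delta_pos":[-0.2,1,0],"twist":[0,0,0],"hand":-1},{"delta_pos":[-0.6,2.9,0],"twist":[0,0,0],"hand":-1},{"delta_pos":[-1.3,5.9,0],"twist":[0,0,0],"hand":-1},{"delta_pos":[-2.1,9.8,0],"twist":[0,0,0],"hand":-1},{"delta_pos":[-2.9,13.7,0],"twist":[0,0,0],"hand":-1},{"delta_pos":[-3.8,17.6,0],"twist":[0,0,0],"hand":-1},{"delta_pos":[-4.6,21.5,0],"twist":[0,0,0],"hand":-1},{"delta_pos":[-5.5,25.4,0],"twist":[0,0,0],"hand":-1},{"delta_pos":[-6.1,28.3,0],"twist":[0,0,0],"hand":-1},{"delta_pos":[-6.3,29.3,0],"twist":[0,0,0],"hand":-1},{"delta_pos":[-6.3,29.3,0],"twist":[0,0,0],"hand":-1}]}}

```text
clock: 3.97
position: [0.5167, 0.03, 0.0456]
ee_rot: [3.123, 0.333, -0.0]
contact_force: [-7.7, -1.1, 13.0]
finger_gap: 0.003
```

```bash
python3 - <<'E'
from h import *
look("3",.046);s=robot.state();print(s["clock"],s["position"],s["contact_force"])
E
```

```text
top pad attempt to get argmax of an empty sequence
top red (array([215.02169982, 318.34358047]), array([214.96154022, 318.30769348]), ((33.53585433959961, 16.66986846923828), 78.69007110595703), np.int32(553)) [0.4762 0.2144 0.057 ] [0.4763 0.2145 0.057 ]
scene pad (array([354.87837838, 211.39864865]), array([355.02476501, 209.24752808]), ((20.199254989624023, 36.41836166381836), 84.2894058227539), np.int32(444)) [0.5271 0.0317 0.046 ] [0.522  0.0319 0.046 ]
scene red (array([472.05623472, 192.29584352]), array([471.89724731, 192.22602844]), ((30.079574584960938, 20.248119354248047), 69.44395446777344), np.int32(409)) [0.4829 0.2144 0.057 ] [0.4827 0.2142 0.057 ]
4.0667 [0.51664951 0.03002381 0.04557335] [-7.57164433 -1.35004823 12.50499697]
```

The slider follows: its pad moved about 30 mm, the same as the tool. I'll continue 115 mm and finish the rest slowly.

{"op": "play_rows", "data": {"deltas": [{"delta_pos":[-0.4,2,0],"twist":[0,0,0],"hand":-1},{"delta_pos":[-1.3,5.9,0],"twist":[0,0,0],"hand":-1},{"delta_pos":[-2.5,11.7,0],"twist":[0,0,0],"hand":-1},{"delta_pos":[-4,18.6,0],"twist":[0,0,0],"hand":-1},{"delta_pos":[-5.7,26.4,0],"twist":[0,0,0],"hand":-1},{"delta_pos":[-7.4,34.2,0],"twist":[0,0,0],"hand":-1},{"delta_pos":[-9.1,42,0],"twist":[0,0,0],"hand":-1},{"delta_pos":[-10.7,49.9,0],"twist":[0,0,0],"hand":-1},{"delta_pos":[-12.4,57.7,0],"twist":[0,0,0],"hand":-1},{"delta_pos":[-14.1,65.5,0],"twist":[0,0,0],"hand":-1},{"delta_pos":[-15.8,73.3,0],"twist":[0,0,0],"hand":-1},{"delta_pos":[-17.5,81.1,0],"twist":[0,0,0],"hand":-1},{"delta_pos":[-19.1,88.9,0],"twist":[0,0,0],"hand":-1},{"delta_pos":[-20.6,95.8,0],"twist":[0,0,0],"hand":-1},{"delta_pos":[-22.1,102.6,0],"twist":[0,0,0],"hand":-1},{"delta_pos":[-23.2,107.5,0],"twist":[0,0,0],"hand":-1},{"delta_pos":[-23.8,110.4,0],"twist":[0,0,0],"hand":-1},{"delta_pos":[-24.2,112.4,0],"twist":[0,0,0],"hand":-1},{"delta_pos":[-24.2,112.4,0],"twist":[0,0,0],"hand":-1}]}}

```text
clock: 5.65
position: [0.4923, 0.1431, 0.0455]
ee_rot: [3.124, 0.333, -0.0]
contact_force: [-7.8, -0.7, 13.4]
finger_gap: 0.002
```

```bash
python3 - <<'E'
from h import *
look("4",.046);s=robot.state();print(s["clock"],s["position"],s["contact_force"])
im=cv2.imread("pics/scene4.png")[130:260,360:540]
cv2.imwrite("pics/c4.png",cv2.resize(im,None,fx=4,fy=4,interpolation=cv2.INTER_CUBIC))
E
```

```text
top pad attempt to get argmax of an empty sequence
top red (array([175.68493151, 323.19178082]), array([176.02284622, 322.81980133]), ((8.478398323059082, 22.157833099365234), 85.91438293457031), np.int32(73)) [0.4688 0.283  0.057 ] [0.4695 0.2824 0.057 ]
scene pad (array([427.6239782 , 204.53133515]), array([427.5, 202.5]), ((19.0, 37.0), 90.0), np.int32(367)) [0.5038 0.1451 0.046 ] [0.4989 0.1453 0.046 ]
scene red (array([473.04181185, 192.27874564]), array([473.15261841, 191.14108086]), ((31.412342071533203, 16.95477867126465), 61.189208984375), np.int32(287)) [0.4828 0.216  0.057 ] [0.4799 0.2166 0.057 ]
5.75 [0.49230851 0.1429125  0.04547334] [-7.0208034  -1.28641178 13.40355978]
```

View pics/c4.png

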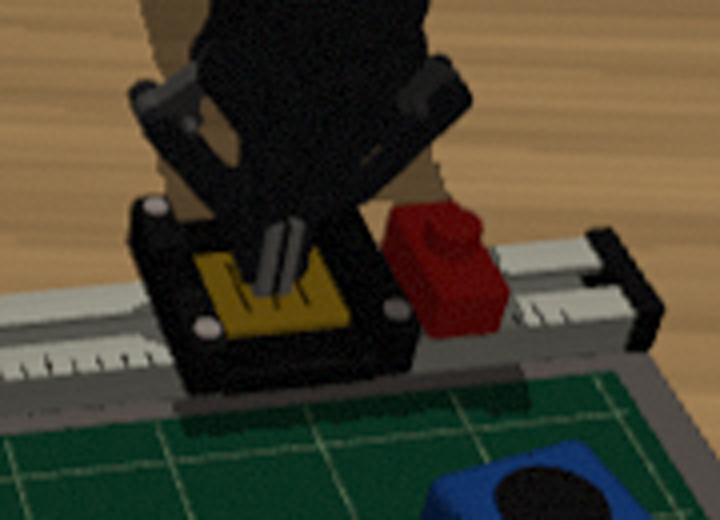

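The slider's right lug (crop x about 410) is almost at the red stop (crop x about 420), and the knuckles are well above the knob. I'll close the gap slowly.

{"op": "play_rows", "data": {"deltas": [{"delta_pos":[-0.4,2,0],"twist":[0,0,0],"hand":-1},{"delta_pos":[-0.8,3.9,0],"twist":[0,0,0],"hand":-1},{"delta_pos":[-1.3,5.9,0],"twist":[0,0,0],"hand":-1},{"delta_pos":[-1.7,7.8,0],"twist":[0,0,0],"hand":-1},{"delta_pos":[-2.1,9.8,0],"twist":[0,0,0],"hand":-1},{"delta_pos":[-2.1,9.8,0],"twist":[0,0,0],"hand":-1}]}}

```text
clock: 6.25
position: [0.4902, 0.1526, 0.0455]
ee_rot: [3.124, 0.333, -0.0]
contact_force: [-7.6, -1.0, 12.5]
finger_gap: -0.002
```

{"op": "play_rows", "data": {"deltas": [{"delta_pos":[-0.2,1,0],"twist":[0,0,0],"hand":-1},{"delta_pos":[-0.4,2,0],"twist":[0,0,0],"hand":-1},{"delta_pos":[-0.6,2.9,0],"twist":[0,0,0],"hand":-1},{"delta_pos":[-0.8,3.9,0],"twist":[0,0,0],"hand":-1},{"delta_pos":[-0.8,3.9,0],"twist":[0,0,0],"hand":-1}]}}

```text
clock: 6.67
position: [0.4897, 0.1558, 0.0455]
ee_rot: [3.122, 0.333, -0.0]
contact_force: [-7.6, -4.4, 12.7]
finger_gap: 0.002
```

{"op": "play_rows", "data": {"deltas": [{"delta_pos":[-0.2,1,0],"twist":[0,0,0],"hand":-1},{"delta_pos":[-0.4,2,0],"twist":[0,0,0],"hand":-1},{"delta_pos":[-0.4,2,0],"twist":[0,0,0],"hand":-1}]}}

```text
clock: 6.92
position: [0.4904, 0.1571, 0.0459]
ee_rot: [3.121, 0.333, 0.003]
contact_force: [-3.9, -7.8, 13.5]
finger_gap: -0.002
```

```bash
python3 - <<'E'
from h import *
look("5",.046);s=robot.state();print(s["clock"],s["position"],s["contact_force"])
E
```

```text
top pad (array([262.86363636, 317.25      ]), array([262.57693481, 316.88462067]), ((7.060181140899658, 6.667948246002197), 78.69007110595703), np.int32(44)) [0.4767 0.1322 0.046 ] [0.4774 0.1327 0.046 ]
top red (array([169.3907563 , 301.07563025]), array([170.12708282, 300.0956192 ]), ((13.064543724060059, 44.90626525878906), 75.61860656738281), np.int32(238)) [0.5074 0.2952 0.057 ] [0.5091 0.2939 0.057 ]
scene pad (array([435.40331492, 203.85635359]), array([435.5, 202.5]), ((19.0, 37.0), 90.0), np.int32(362)) [0.5015 0.1574 0.046 ] [0.4981 0.1578 0.046 ]
scene red (array([473.0899654 , 191.96885813]), array([473.17926025, 191.12264252]), ((31.46965980529785, 16.900373458862305), 60.945396423339844), np.int32(289)) [0.482  0.2162 0.057 ] [0.4798 0.2166 0.057 ]
7.0167 [0.49037392 0.15713309 0.0459408 ] [-4.73936276 -7.23168612 13.03524248]
```

Resistance along the rail has risen to about 7 N, with travel at 159 mm, so the slider is home. I'll ease the sideways preload slightly, then lift straight up.

{"op": "play_rows", "data": {"deltas": [{"delta_pos":[0.2,-1,0],"twist":[0,0,0],"hand":-1},{"delta_pos":[0.3,-1.5,0],"twist":[0,0,0],"hand":-1},{"delta_pos":[0.3,-1.5,2],"twist":[0,0,0],"hand":-1},{"delta_pos":[0.3,-1.5,4],"twist":[0,0,0],"hand":-1},{"delta_pos":[0.3,-1.5,6],"twist":[0,0,0],"hand":-1},{"delta_pos":[0.3,-1.5,9],"twist":[0,0,0],"hand":-1},{"delta_pos":[0.3,-1.5,15],"twist":[0,0,0],"hand":-1},{"delta_pos":[0.3,-1.5,40],"twist":[0,0,0],"hand":-1},{"delta_pos":[0.3,-1.5,80],"twist":[0,0,0],"hand":-1},{"delta_pos":[0.3,-1.5,120],"twist":[0,0,0],"hand":-1},{"delta_pos":[0.3,-40,150],"twist":[0,0,0],"hand":-1},{"delta_pos":[0.3,-80,160],"twist":[0,0,0],"hand":-1},{"delta_pos":[0.3,-120,160],"twist":[0,0,0],"hand":-1},{"delta_pos":[0,-160,160],"twist":[0,0,0],"hand":-1},{"delta_pos":[0,-200,160],"twist":[0,0,0],"hand":-1},{"delta_pos":[0,-240,160],"twist":[0,0,0],"hand":-1},{"delta_pos":[0,-280,160],"twist":[0,0,0],"hand":-1},{"delta_pos":[0,-320,160],"twist":[0,0,0],"hand":-1},{"delta_pos":[0,-320,160],"twist":[0,0,0],"hand":-1},{"delta_pos":[0,-320,160],"twist":[0,0,0],"hand":-1}]}}

```text
clock: 8.68
position: [0.4886, -0.1635, 0.2036]
ee_rot: [-3.125, -0.326, -0.0]
contact_force: [-0.6, 0.0, 0.2]
finger_gap: -0.001
```

```bash
python3 - <<'E'
from h import *
look("6",.050);s=robot.state();print(s["clock"],s["position"],s["contact_force"])
im=cv2.imread("pics/top6.png")[140:350,150:480]
a=cv2.resize(im,None,fx=2.4,fy=2.4,interpolation=cv2.INTER_CUBIC)
cv2.imwrite("pics/c6.png",a)
im=cv2.imread("pics/scene6.png")[150:290,380:580]
cv2.imwrite("pics/c6s.png",cv2.resize(im,None,fx=4,fy=4,interpolation=cv2.INTER_CUBIC))
E
```

```text
top pad (array([248.42560976, 310.42073171]), array([248.5, 310.5]), ((26.279563903808594, 31.77081298828125), 78.69007110595703), np.int32(820)) [0.4891 0.1572 0.05  ] [0.489  0.1571 0.05  ]
top red (array([214.83609576, 318.33517495]), array([214.7692337 , 318.34615326]), ((33.53585433959961, 16.277639389038086), 78.69007110595703), np.int32(543)) [0.4762 0.2147 0.057 ] [0.4762 0.2149 0.057 ]
scene pad (array([435.23899371, 198.69025157]), array([435.52871704, 198.81557083]), ((20.732683181762695, 37.84394073486328), 84.80557250976562), np.int32(636)) [0.4936 0.1572 0.05  ] [0.4939 0.1577 0.05  ]
scene red (array([472.4625323 , 192.15245478]), array([473.17926025, 191.6226368 ]), ((32.34381866455078, 18.357301712036133), 60.945396423339844), np.int32(387)) [0.4825 0.2151 0.057 ] [0.4811 0.2164 0.057 ]
8.7833 [ 0.48872847 -0.16094853  0.20330741] [ 0.36771936 -0.14595587  0.22792337]
```

View pics/c6.png

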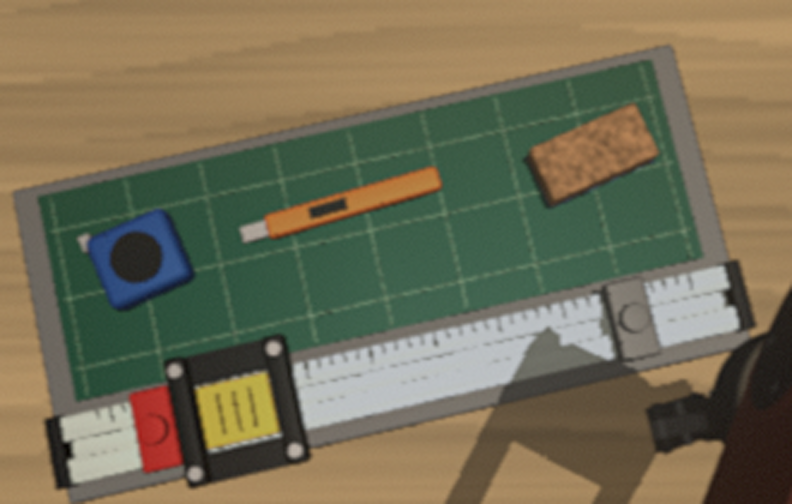

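View pics/c6s.png

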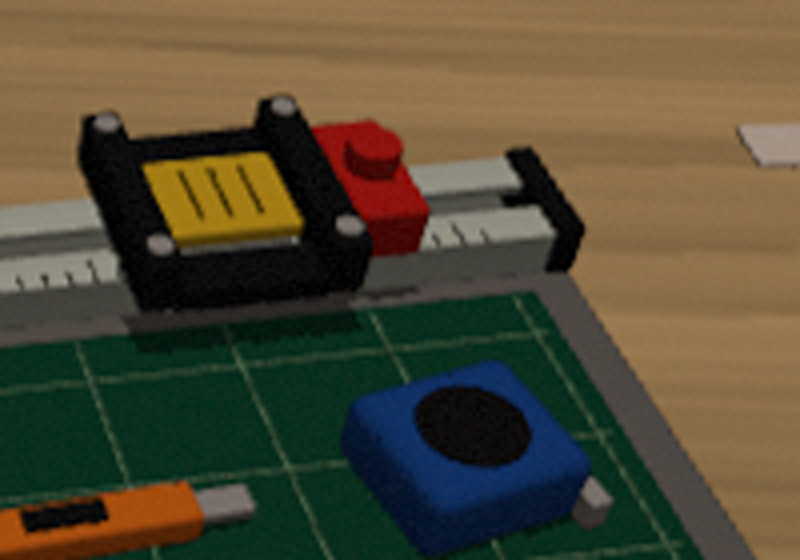

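The final views show the slider's lug flush against the red stop, the pad up and unmarked by contact, and the tape, knife and cork block in place. The pad-to-stop distance is 59 mm, against 60 mm nominal. Handing in.

```bash
python3 -c "
from bench import robot
print(robot.hand_in())"
```

```text
the job is handed in; nothing more can be done
None
```

The slider is home against the red stop with the pad released, and I've handed the job in at about 9 s. I pressed the pad about 4.5 mm with the fingers shut, which frees the brake. I slid it about 158 mm along the rail until resistance rose to about 7 N, eased the push by 1.5 mm, then lifted straight up and moved clear.

- **Position:** the last pictures put the slider and red stop 59 mm apart between middles. Nominal contact is 60 mm, so this agrees within the 2 mm calibration. No gap is visible between them.
- **Release:** the pad is up, and the force on the tool is about zero.
- **Other items:** by eye, the tape measure, knife and sanding block are where they were; I did not measure them.
- **Side force:** I saw about 7 N across the rail while pressing, which did not affect the slide.
- **Failed checks:** the overhead camera couldn't measure the pad or red stop reliably while the arm covered them. During the slide I relied on the other camera and the force readings. The two cameras also differed by about 5 mm across the rail, but agreed along it to within 1 mm.

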